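# Tip the copy mount to its mark

### The job

On the dealer's desk, try the tilting copy mount: with closed fingertips press down the round rubber pad on the plate's corner until the pointer's tip stands at the brass index tab on the scale, without going clearly past it, and keep it there for a second or two. Then let go, so that the plate springs back level. Only press: do not lift, grip or shift the mount, do not touch the pointer or move the tab, and leave everything else on the desk as it is.

Things in the scene. Friction and masses are not known exactly. Their poses are not given: they have to be found in the camera images.
- mount: tilting copy mount: heavy (2.2 kg) dark steel base, loose on the desk, a diamond (170 mm square turned 45 degrees, 18 mm thick, corners on its x and y axes). Origin: centre of its underside, z up. The plate's hinge line runs along its x axis, 65 mm above the desk. Its +x corner (with the scale) points away from the robot within 35 degrees, so its +y corner is on the robot's left.
- plate (a joint): tilt of the plate in rad: 0 = level, at rest; grows as its +y corner is pressed down; end stop 0.42. The plate is an aluminium diamond (156 mm square turned 45 degrees, 8 mm thick, a photograph clipped on). At the pad it takes 2.8 N to start and 2.75 N more per 0.1 rad (8 mm of travel there); let go, it springs back to 0.
- pad: round black rubber pad, 26 mm across and 8 mm high, fixed on top of the plate's +y corner, the one to press. Origin: centre of its underside, on the plate's upper face, 80 mm along the mount's +y from the hinge line; tilts with the plate.
- pad_top (a point): centre of the pad's upper face, 77 mm above the desk when the plate is level; sinks as the plate is pressed (by about 80 mm x sin(tilt)).
- pointer: slim dark steel pointer fixed to the plate, upright when the plate is level, rising in front (on the +x side) of the white scale arc at the mount's +x corner. Origin: on the hinge line, 122 mm along the mount's +x. Its tip swings towards the mount's +y as the pad is pressed.
- pointer_tip (a point): the pointer's tip, 180 mm from the hinge line (245 mm above the desk when level).
- mark (a joint): angle of the index tab along the scale in rad, on the same zero and direction as the plate's tilt: the pointer stands at the mark when both joints read the same. The tab is stiff and must be left where it is set, somewhere from 0.14 to 0.30.
- mark_tip (a point): where the pointer's tip should come: 180 mm from the hinge line, same x in the mount's frame as the tip. The tab is a brass block 10 mm wide along the scale, 20 mm high, clipped on the white scale arc and standing out above it. The frame equals the mount's when the tab is at 0 and turns with it; its y runs along the scale, the way the pointer travels.
- loupe: bystander: black eyepiece magnifier, upright cylinder 38 mm across, 42 mm high. Origin: centre of its underside. Loose; leave it alone.
- stapler: bystander: grey stapler lying flat, 130 x 34 x 34 mm. Origin: centre of its underside. Loose; leave it alone.
- medal_case: bystander: flat red case with a brass medal on it, 85 x 65 x 26 mm. Origin: centre of its underside. Loose; leave it alone.
- books: bystander: stack of three books, 200 x 150 x 68 mm. Origin: centre of its underside. Loose; leave it alone.
- card_box: bystander: open wooden box of index cards, 170 x 130 x 85 mm. Origin: centre of its underside. Loose; leave it alone.
- mug: bystander: white mug, 80 mm across, 90 mm high. Origin: centre of its underside. Loose; leave it alone.
- camera: bystander: black photo camera lying on its base, 95 x 115 x 87 mm. Origin: centre of its underside. Loose; leave it alone.
- vase: bystander: small blue vase, 76 mm across, 125 mm high. Origin: centre of its underside. Loose; leave it alone.

How it is judged:
By the outcome, as a careful person would: the job done as asked, in the order asked, and still so for the second after the job is handed in, with the robot touching nothing.
It also fails if it takes over 40 s, if anything falls off the work surface, if the arm or the gripper's body presses on something with over 40 N, if the wrist force passes 120 N, or if a joint passes its speed limit or range.

### The arm

A 6-joint arm with a two-finger parallel gripper is mounted at the origin on the work surface. World frame = base frame: x ahead of the robot, y to its left, z up, the work surface at z = 0. Lengths are in m, angles in degrees, forces in N, time in s.
With the tool pointing down it reaches from about 0.25 to 0.725 m from the base axis. Payload 9.7 kg.
Tool frame: the origin (TCP) lies midway between the tips of the shut fingers; the grasp point (between the pads) lies 19 mm behind it (bot.hold_point_z is the distance from the TCP to the grasp point, in m); z points along the fingers, y is the line along which they close (so a half turn about z gives the same grasp; the last joint's range is limited). The gripper opens to 85 mm and grips with 20 to 120 N. Pads are 22 mm wide; open, the fingers measure 114 mm over their backs; the gripper's body (76 mm by 85 mm) begins 54 mm behind the grasp point. The pads swing forward as they close: fully open they stand 13 mm farther back than shut.
Start: joints at [-65.833, 4.979, 10.078, 95.1, 0, 90], TCP at [0.225, -0.502, 0.231] pointing down, gripper open.
Joint ranges: [-179.16, 179.16], [-48.56, 103.87], [-65.8, 70.77], [-126.05, 130.52], [-82.76, 87.17], [-180, 180]. Speed limits (degrees/s): [127.2, 127.2, 147.25, 180, 180, 180].

### API

Orientations are given as [roll, pitch, yaw] about the fixed x, y, z axes, in that order (R = Rz(yaw) Ry(pitch) Rx(roll)).
In Python, from workcell import bot gives the robot as it stands.
- The arm moves only by the tool play_rows, never from a script. Its argument "steps" is a list that holds one entry, the list of rows, each a list of 4 numbers: the shift along the tool's x, y, z in m, then the turn about the tool's z in rad. In form: [[[tx, ty, tz, yaw], ...]]. A call has exactly 5 rows; each row shifts and turns the commanded pose from where the row before left it, along the tool's axes as they then stand; what a row does not reach is not made up. A row lasts 1/12 s, in which the tool goes at most 41.7 mm and 7.16 degrees, less where a joint would pass 70% of its speed; a pose out of reach is approached as far as the arm can. A call is refused whole if a number of a shift passes 0.0417 or a number of a turn 0.125, either way. A call with a gripper value outside its range is refused whole. "gripper" is the finger opening in m, from 0 to 0.0854, set as the call begins (left out, the last holds). The fingers move at their own pace and stop on an object; "squeeze" is the grip in N (left out, the last holds). Time passes only in rows, so rows that do not move let the fingers close, or fill a call up. It gives the time, the measured TCP pose, the force, the opening and the grip force at its end, in the units of the state.
- bot.get_obs(): the state, without advancing time (a new reading comes with each control period).
- bot.camera(name): name is "scene" or "top" or "wrist"; returns a dict with "img" (384x512x3 uint8, blue, green, red), "vfov" (degrees; the focal length in pixels is half the picture's height over the tangent of half this angle, whatever the lens; pixels are square), "cx", "cy" (the principal point, pixels), "xyz" and "attitude" of the camera in the world. Camera axes: x right, y down, z forward; pixel columns grow to the right and rows downward; lengths in m; the calibration is good to about 2 mm. The wrist camera is an equidistant fisheye: a pixel r from the principal point sees the ray r / f radians off the axis. A picture is of the moment at which its call begins. There is no depth.
- bot.job_done(): hands the job in; it is judged then, once.
The state is a dict: "time": time; "q": joint angles; "qd": joint speeds; "joint_efforts": joint torques, N m; "ee_pos": TCP position; "tcp_rot": TCP orientation; "wrist_force": force on the tool from outside, world axes, zero at the start; "torque": the same for the moment, N m; "opening": finger opening in m; "grasp_force": force on a finger pad.
Only numpy, scipy, OpenCV 4.12 (cv2) and the standard library are available. Lean on these libraries where they do the work, as an engineer would, in place of code of your own. Each camera call takes 0.05 s, during which the arm holds its last target. There are 200 camera calls.

## Working session

There is one attempt and no reset: what is moved stays moved. The work goes in short steps, Python scripts to look and compute and a tool call to move; the robot and the scene stay as the last step left them, time stands still between calls to the robot, and variables do not carry over. Pictures are saved under pics/ and viewed, at most 10 in all, crops included, and the job is handed in when it is done.

Besides the shell and the picture viewer there is one more tool, called by a JSON object that holds its "method" and its "body". play_rows: Moves the arm, as the interface text tells. Its arguments: {"type":"object","properties":{"steps":{"type":"array","items":{"type":"array","items":{"type":"array","items":{"type":"number"}}}},"gripper":{"type":"number"},"squeeze":{"type":"number"}},"required":["steps"]}

```bash
mkdir -p pics; ls; cat > h.py <<'E'
import numpy as np, cv2
from workcell import bot
from scipy.spatial.transform import Rotation as R
def shot(n,fn=None):
    c=bot.camera(n)
    if fn: cv2.imwrite('pics/'+fn,c['img'])
    return c
E
python3 - <<'E'
from h import *
for n in('scene','top'):
    c=shot(n,n+'0.png'); print(n,{k:v for k,v in c.items() if k!='img'})
    np.save(n+'0.npy',c['img'])
print(bot.get_obs())
E
```

```text
pics
scene {'vfov': 51.108844700590446, 'cx': 257.16293138477425, 'cy': 190.85942453185106, 'xyz': array([1.19362447, 0.33882278, 1.09567075]), 'attitude': array([-140.96560624,    0.56946732,  115.07193018])}
top {'vfov': 56.39895363856154, 'cx': 254.17757170578585, 'cy': 192.96960767411593, 'xyz': array([0.31045013, 0.00570747, 1.50357004]), 'attitude': array([-171.75277404,    0.28200868,  -88.92531411])}
{'time': 0.1, 'q': array([-6.58332831e+01,  5.00801647e+00,  1.00395185e+01,  9.51008546e+01,
        1.55568798e-03,  8.99976494e+01]), 'qd': array([-0.10657229, -0.07698245,  0.14384817, -0.01436042, -0.01310676,
       -0.12136581]), 'joint_efforts': array([ 1.09679757e-03, -5.21562552e+01,  4.65651727e+01,  1.60202041e-02,
       -1.31734478e-05, -5.48341959e-06]), 'ee_pos': array([ 0.22508641, -0.50160019,  0.23065802]), 'tcp_rot': array([-1.79930647e+02, -1.55853214e-03,  2.41690657e+01]), 'wrist_force': array([-0.23301335,  0.31176623,  0.42914069]), 'torque': array([ 0.00143849,  0.00530568, -0.02670976]), 'grasp_force': 0.0, 'opening': 0.08555517412201029}
```

View pics/scene0.png

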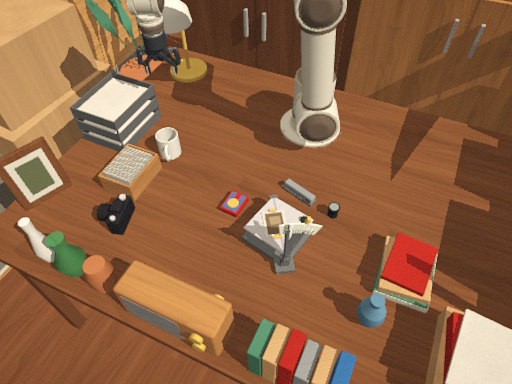

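View pics/top0.png

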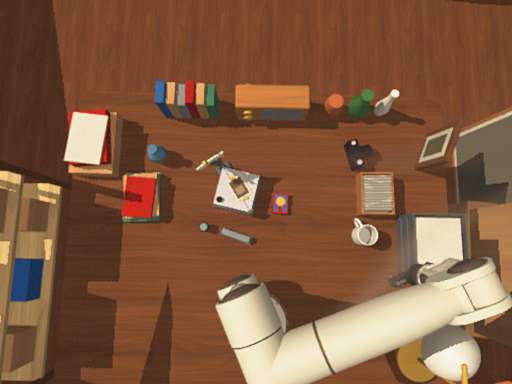

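The scene view shows the mount at about (283, 228) with its scale nearest that camera. In the top view it is at (237, 190), with the pad at about (220, 198) and the scale at (210, 160). I'll zoom both views.

```bash
python3 - <<'E'
from h import *
s=np.load('scene0.npy')[185:285,230:335]; t=np.load('top0.npy')[140:250,185:295]
a=cv2.resize(s,(400,400*100//105),interpolation=cv2.INTER_CUBIC); b=cv2.resize(t,(380,380),interpolation=cv2.INTER_CUBIC)
cv2.imwrite('pics/z.png',np.hstack([a[:380],b]))
E
```

```text
(no output)
```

View pics/z.png

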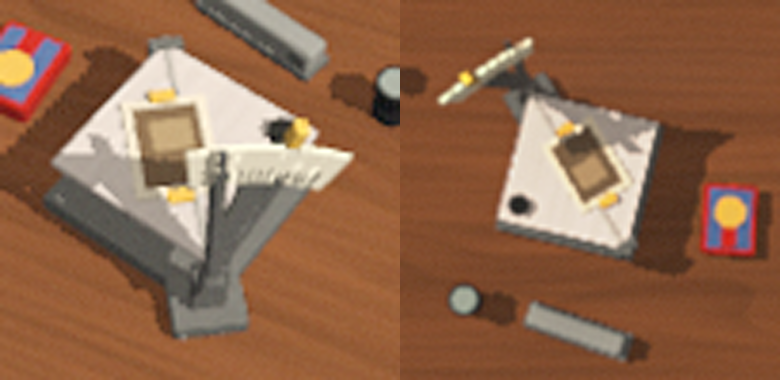

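The crops show these points:
- **Top view:** pad near (219.4, 199.3) and tab near (204, 162.6).
- **Scene view:** tab near (308.2, 219.6) and pointer tip near (287, 224).

Next I'll compute the mount frame and the mark angle.

```bash
cat >> h.py <<'E'
def ray(c,u,v,fish=False):
    f=192/np.tan(np.radians(c['vfov'])/2)
    x,y=u-c['cx'],v-c['cy']
    if fish:
        r=np.hypot(x,y); th=r/f; d=np.array([x/r*np.sin(th),y/r*np.sin(th),np.cos(th)])
    else: d=np.array([x/f,y/f,1.]); d/=np.linalg.norm(d)
    return np.array(c['xyz']),R.from_euler('xyz',c['attitude'],degrees=True).apply(d)
def proj(c,P,fish=False):
    f=192/np.tan(np.radians(c['vfov'])/2)
    p=R.from_euler('xyz',c['attitude'],degrees=True).inv().apply(np.array(P)-c['xyz'])
    if fish:
        r=np.hypot(p[0],p[1]); return f*np.arctan2(r,p[2])*p[:2]/r+[c['cx'],c['cy']]
    return f*p[:2]/p[2]+[c['cx'],c['cy']]
def onplane(c,uv,n,k,fish=False):
    o,d=ray(c,*uv,fish); n=np.array(n,float); return o+d*((k-n@o)/(n@d))
def tri(rs):
    A=sum(np.eye(3)-np.outer(d,d) for o,d in rs); b=sum((np.eye(3)-np.outer(d,d))@o for o,d in rs)
    p=np.linalg.solve(A,b); return p,[np.linalg.norm(np.cross(p-o,d)) for o,d in rs]
E
python3 - <<'E'
from h import *
t=bot.camera('top'); s=bot.camera('scene')
g=lambda x,y:(185+(x-400+.5)/3.4545-.5,140+(y+.5)/3.4545-.5)
pad=onplane(t,g(519,205),[0,0,1],.075); print('pad',pad, np.hypot(*pad[:2]))
Q=[onplane(t,g(*p),[0,0,1],.069)for p in[(526,91),(661,121),(632,246),(497,227)]]
print(np.round(Q,4),[np.linalg.norm(Q[i]-Q[i-1]).round(4) for i in range(4)])
m=lambda v:cv2.cvtColor(v['img'],cv2.COLOR_BGR2HSV)
for c,b in((t,(195,150,215,172)),(s,(300,210,318,228))):
    h=m(c)[b[1]:b[3],b[0]:b[2]].astype(int); M=((h[...,0]>17)&(h[...,0]<30)&(h[...,1]>110)&(h[...,2]>130)).astype(np.uint8)
    w=M*(h[...,1]-90.); ys,xs=np.nonzero(M); ww=w[ys,xs]
    print('tab',len(xs),(xs@ww)/ww.sum()+b[0],(ys@ww)/ww.sum()+b[1])
    if c is t: r=[ray(c,(xs@ww)/ww.sum()+b[0],(ys@ww)/ww.sum()+b[1])]
    else: r+=[ray(c,(xs@ww)/ww.sum()+b[0],(ys@ww)/ww.sum()+b[1])]
T,e=tri(r); print('tab',T,e)
C=np.mean(Q,0); 
for nm,a in(('corner',Q[0]-Q[2]),('corner y',[ (Q[3]-Q[1])[1],-(Q[3]-Q[1])[0]]),('pad',[(pad-C)[1],-(pad-C)[0]])):
    print(nm,np.degrees(np.arctan2(a[1],a[0])))
a=np.arctan2((Q[0]-Q[2])[1],(Q[0]-Q[2])[0]); print('C',C,np.linalg.norm((pad-C)[:2]))
ex=np.array([np.cos(a),np.sin(a),0]);ey=np.array([-ex[1],ex[0],0])
d=T-C;print('tab local',d@ex,d@ey,T[2],'ang',np.arctan2(d@ey,T[2]-.065),np.hypot(d@ey,T[2]-.065))
print('tip pix',proj(s,C+ex*.122+[0,0,.176]),proj(t,C+ex*.122+[0,0,.176]))
E
```

```text
pad [0.4903383  0.15730066 0.075     ] 0.5149515929056002
[[ 0.6274  0.1541  0.069 ]
 [ 0.594  -0.0065  0.069 ]
 [ 0.4454  0.0248  0.069 ]
 [ 0.4648  0.1828  0.069 ]] [np.float64(0.1651), np.float64(0.164), np.float64(0.1519), np.float64(0.1591)]
tab 14 203.69230769230768 162.14615384615385
tab 37 307.48405172413794 219.74956896551726
tab [0.60265435 0.19809441 0.24211465] [np.float64(0.0015089983184418732), np.float64(0.001508998318441861)]
corner 35.386814954971506
corner y 34.33962598274607
pad 31.861768472848055
C [0.53290539 0.08881194 0.069     ] 0.0806390803187808
tab local 0.12014839072760963 0.04870255966512024 0.24211465319995826 ang 0.2683453720548066 0.18368870323478273
tip pix [289.90048798 222.6168502 ] [214.98747443 153.98560701]
```

```bash
python3 - <<'E'
from h import *
c=shot('wrist'); print({k:v for k,v in c.items() if k!='img'})
o=bot.get_obs(); r=R.from_euler('xyz',o['tcp_rot'],degrees=True)
print('cam in tool',r.inv().apply(c['xyz']-o['ee_pos']),(r.inv()*R.from_euler('xyz',c['attitude'],degrees=True)).as_matrix().round(2))
E
```

```text
{'vfov': 65.70646984690485, 'cx': 260.21081963639807, 'cy': 185.71390434092996, 'xyz': array([ 0.29898098, -0.46794708,  0.3733344 ]), 'attitude': array([ 1.61557655e+02,  1.00806248e-01, -6.58421902e+01])}
cam in tool [ 0.08120838 -0.00066988 -0.14238503] [[-0.   -0.95 -0.32]
 [ 1.    0.   -0.  ]
 [ 0.   -0.32  0.95]]
```

{"method": "play_rows", "body": {"steps": [[[0.032,-0.016,-0.012,-0.0733],[0.032,-0.016,-0.012,-0.0733],[0.032,-0.016,-0.012,-0.0733],[0.032,-0.016,-0.012,-0.0733],[0.032,-0.016,-0.012,-0.0733]]], "gripper": 0}}

```text
time: 0.67
ee_pos: [0.317, -0.3477, 0.2916]
tcp_rot: [-180.0, -0.0, 45.4]
wrist_force: [0.3, 0.5, -0.5]
opening: 0.0258
grasp_force: 0.0
```

{"method": "play_rows", "body": {"steps": [[[0.0357,-0.0033,-0.003,-0.0733],[0.0357,-0.0033,-0.003,-0.0733],[0.0357,-0.0033,-0.003,-0.0733],[0.0357,-0.0033,-0.003,-0.0733],[0.0357,-0.0033,-0.003,-0.0733]]]}}

```text
time: 1.08
ee_pos: [0.4094, -0.1949, 0.3063]
tcp_rot: [180.0, -0.0, 66.4]
wrist_force: [0.7, -0.1, -0.6]
opening: 0.0001
grasp_force: 0.0
```

{"method": "play_rows", "body": {"steps": [[[0.0345,0.0097,-0.003,-0.0733],[0.0345,0.0097,-0.003,-0.0733],[0.0345,0.0097,-0.003,-0.0733],[0.0345,0.0097,-0.003,-0.0733],[0.0345,0.0097,-0.003,-0.0733]]]}}

```text
time: 1.5
ee_pos: [0.5016, -0.0423, 0.3212]
tcp_rot: [-180.0, 0.0, 87.4]
wrist_force: [1.3, -0.6, -0.4]
opening: 0.0001
grasp_force: 0.0
```

{"method": "play_rows", "body": {"steps": [[[0.0287,0.0214,-0.003,-0.0733],[0.0287,0.0214,-0.003,-0.0733],[0.0287,0.0214,-0.003,-0.0733],[0.0287,0.0214,-0.003,-0.0733],[0.0287,0.0214,-0.003,-0.0733]]]}}

```text
time: 1.92
ee_pos: [0.5937, 0.11, 0.336]
tcp_rot: [-180.0, 0.0, 108.4]
wrist_force: [0.8, -1.1, 0.2]
opening: -0.0002
grasp_force: 0.0
```

{"method": "play_rows", "body": {"steps": [[[0,0,0,0],[0,0,0,0],[0,0,0,0],[0,0,0,0],[0,0,0,0]]]}}

```text
time: 2.33
ee_pos: [0.5926, 0.1073, 0.3369]
tcp_rot: [180.0, 0.0, 108.1]
wrist_force: [-0.5, -0.2, 0.4]
opening: 0.0002
grasp_force: 0.0
```

```bash
python3 - <<'E'
from h import *
import pickle
c=shot('wrist'); pickle.dump(c,open('w1.pkl','wb')); print(c['xyz'],bot.get_obs()['q'].round(1))
cv2.imwrite('pics/w1.png',cv2.resize(c['img'],(800,600),interpolation=cv2.INTER_CUBIC))
E
```

```text
[0.5671137  0.1850735  0.47933362] [ 10.3  17.1  36.4 109.2  -0.   82.2]
```

View pics/w1.png

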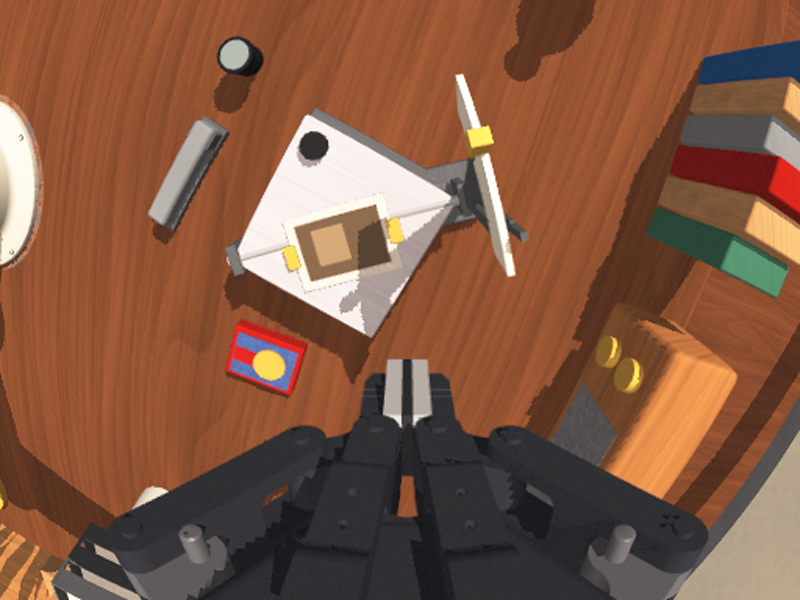

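The wrist view, in 800x600 pixels, shows:
- pad at (314, 145)
- brass tab at (480, 138)
- pointer tip at (523, 236)
- plate corners at about (455, 197), (240, 260) and (371, 336)

```bash
python3 - <<'E'
from h import *
import pickle
c=pickle.load(open('w1.pkl','rb')); k=512/800
Z=[0,0,1]; P=lambda uv,z:onplane(c,uv,Z,z,True)
h=cv2.cvtColor(c['img'],cv2.COLOR_BGR2HSV).astype(int)
def blob(M,b):
    m=M[b[1]:b[3],b[0]:b[2]]; ys,xs=np.nonzero(m); return np.array([xs.mean()+b[0],ys.mean()+b[1]]),len(xs),(xs.min()+b[0],xs.max()+b[0],ys.min()+b[1],ys.max()+b[1])
pad=blob(h[...,2]<60,(186,78,216,108)); tab=blob((h[...,0]>18)&(h[...,0]<32)&(h[...,1]>120),(292,74,325,105)); print(pad,tab)
pp=P(pad[0],.0755); print('pad',pp)
px=P(np.array([455,197])*k,.069);mx=P(np.array([239,261])*k,.069);my=P(np.array([371,336])*k,.069)
print(px,mx,my,np.linalg.norm(px-mx),np.linalg.norm(px-my),np.linalg.norm(mx-my))
a=np.arctan2(*(px-mx)[1::-1]); C=(px+mx)/2
ex=np.array([np.cos(a),np.sin(a),0]);ey=np.array([-ex[1],ex[0],0])
print('yaw',np.degrees(a),'C',C,'pad local',(pp-C)@ex,(pp-C)@ey,'-y corner',(my-C)@ex,(my-C)@ey)
pt=P(np.array([523,236])*k,.244); print('ptr tip local',(pt-C)@ex,(pt-C)@ey)
for z in(.236,.242,.248):
    t=P(tab[0],z);print('tab',z,(t-C)@ex,(t-C)@ey,np.arctan2((t-C)@ey,z-.065))
s=bot.camera('scene');print('tip scene',proj(s,pt))
for r in(.18,.185,.19): 
    for th in(.24,.27,.30): print(r,th,proj(s,C*[1,1,0]+ex*.12+ey*r*np.sin(th)+np.array([0,0,.065+r*np.cos(th)])).round(1),end=' ')
E
```

```text
(array([200.42194093,  92.82700422]), 237, (np.int64(192), np.int64(209), np.int64(84), np.int64(101))) (array([306.9005848 ,  87.42690058]), 171, (np.int64(299), np.int64(315), np.int64(81), np.int64(97)))
pad [0.49061454 0.15848022 0.0755    ]
[0.62312989 0.15162941 0.069     ] [0.44822259 0.03389314 0.069     ] [5.91030867e-01 4.72742100e-04 6.90000000e-02] 0.21084211277984174 0.15452730088063332 0.14666672451607476
yaw 33.94588733136307 C [0.53567624 0.09276128 0.069     ] pad local -0.0006835298870191365 0.07968104858731988 -y corner -0.005614529768186727 -0.10746992753314409
ptr tip local 0.12343453253049728 -0.003977283176985858
tab 0.236 0.11482243655433298 0.05165558486580823 0.29336344741976356
tab 0.242 0.11390530151089083 0.05183727258503794 0.284899009154197
tab 0.248 0.11298816646744869 0.05201896030426768 0.27695148166568123
tip scene [288.31699385 225.02750517]
0.18 0.24 [305.8 222.4] 0.18 0.27 [307.7 222.4] 0.18 0.3 [309.6 222.5] 0.185 0.24 [306.4 221.3] 0.185 0.27 [308.4 221.3] 0.185 0.3 [310.3 221.4] 0.19 0.24 [307.  220.1] 0.19 0.27 [309.1 220.2] 0.19 0.3 [311.1 220.2]
```

```bash
python3 - <<'E'
from h import *
import pickle
c=pickle.load(open('w1.pkl','rb'))
cv2.imwrite('pics/w1z.png',cv2.resize(c['img'][40:184,272:352],None,fx=4,fy=4,interpolation=cv2.INTER_CUBIC))
E
```

```text
(no output)
```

View pics/w1z.png

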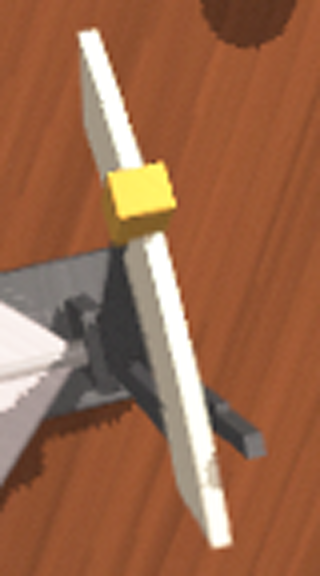

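The zoomed crop shows the tab's top face centred at about (142, 192) and the pointer's end face at about (255, 443). Since their x is almost the same, their relative y hardly depends on the yaw.

```bash
python3 - <<'E'
from h import *
import pickle
c=pickle.load(open('w1.pkl','rb'))
q=lambda x,y:np.array([272+(x+.5)/4-.5,40+(y+.5)/4-.5])
P=lambda uv,z:onplane(c,uv,[0,0,1],z,True)
tip=P(q(255,443),.245); s=bot.camera('scene'); print('tip',tip,proj(s,tip))
C=np.array([.5357,.0928,0])
for yaw in(32.5,34):
    a=np.radians(yaw);ex=np.array([np.cos(a),np.sin(a),0]);ey=np.array([-ex[1],ex[0],0])
    print(yaw,'tip from C',(tip-C)@ex,(tip-C)@ey)
    for z in(.240,.245,.250,.255):
        t=P(q(142,192),z); k=[P(q(*p),z) for p in[(107,180),(165,163),(175,205),(120,220)]]
        d=t-tip; y=d@ey; print(z,'x',d@ex,'y',y,'th',np.arctan2(y,z-.065),'r',np.hypot(y,z-.065),'w',[np.linalg.norm(k[i]-k[i-1]).round(4) for i in range(4)],proj(s,t))
E
```

```text
tip [0.64030643 0.15920563 0.245     ] [288.63186845 224.92113079]
32.5 tip from C 0.12390388468856556 -0.00019905593478802675
0.24 x -0.010936801672909799 y 0.05462571087544657 th 0.30256316821135737 r 0.1833274891789223 w [np.float64(0.0085), np.float64(0.0123), np.float64(0.0087), np.float64(0.0116)] [308.60073122 220.14871351]
0.245 x -0.01170757757766128 y 0.05476186932303043 th 0.29533538270126775 r 0.18814585387872002 w [np.float64(0.0083), np.float64(0.012), np.float64(0.0086), np.float64(0.0114)] [308.76370432 218.78747498]
0.25 x -0.012478353482412663 y 0.05489802777061423 th 0.2884688945133382 r 0.19297355635709038 w [np.float64(0.0081), np.float64(0.0118), np.float64(0.0084), np.float64(0.0111)] [308.92774886 217.41728718]
0.255 x -0.013249129387164039 y 0.055034186218198056 th 0.2819378754334147 r 0.1978099129282941 w [np.float64(0.0079), np.float64(0.0115), np.float64(0.0082), np.float64(0.0109)] [309.09287544 216.03806157]
34 tip from C 0.12385621524493602 -0.0034424133079279684
0.24 x -0.009503119494261818 y 0.05489328410068234 th 0.30395580033579056 r 0.18340739526899733 w [np.float64(0.0085), np.float64(0.0123), np.float64(0.0087), np.float64(0.0116)] [308.60073122 220.14871351]
0.245 x -0.010270067060717213 y 0.05504957245118248 th 0.29679767510541655 r 0.18822979420659733 w [np.float64(0.0083), np.float64(0.012), np.float64(0.0086), np.float64(0.0114)] [308.76370432 218.78747498]
0.25 x -0.01103701462717252 y 0.055205860801682556 th 0.28999749489599297 r 0.1930613557055237 w [np.float64(0.0081), np.float64(0.0118), np.float64(0.0084), np.float64(0.0111)] [308.92774886 217.41728718]
0.255 x -0.011803962193627802 y 0.05536214915218266 th 0.28352965017863735 r 0.1979014086830827 w [np.float64(0.0079), np.float64(0.0115), np.float64(0.0082), np.float64(0.0109)] [309.09287544 216.03806157]
```

The mark comes out at about 0.285 ± 0.01. I'll move over the pad, shifted about 4 mm outward so the fingertips' inner edge presses near the pad's centre, and then go down.

{"method": "play_rows", "body": {"steps": [[[0.0169,-0.0164,0,0],[0.0169,-0.0164,0,0],[0.0169,-0.0164,0,0],[0.0169,-0.0164,0,0],[0.0169,-0.0164,0,0]]]}}

```text
time: 2.9
ee_pos: [0.4875, 0.163, 0.3364]
tcp_rot: [180.0, -0.0, 108.1]
wrist_force: [0.1, 0.3, 0.6]
opening: 0.0003
grasp_force: 0.0
```

{"method": "play_rows", "body": {"steps": [[[0,0,0.04,0],[0,0,0.04,0],[0,0,0.04,0],[0,0,0.04,0],[0,0,0.03,0]]]}}

```text
time: 3.32
ee_pos: [0.4875, 0.1625, 0.1432]
tcp_rot: [-179.9, 0.0, 108.1]
wrist_force: [0.1, -0.0, 0.5]
opening: -0.0001
grasp_force: 0.0
```

{"method": "play_rows", "body": {"steps": [[[0,0,0.01,0],[0,0,0.01,0],[0,0,0.01,0],[0,0,0,0],[0,0,0,0]]]}}

```text
time: 3.73
ee_pos: [0.4893, 0.1633, 0.1175]
tcp_rot: [179.9, -0.0, 108.2]
wrist_force: [0.2, 0.5, 0.0]
opening: 0.0
grasp_force: 0.0
```

```bash
python3 - <<'E'
from h import *
c=shot('wrist'); o=bot.get_obs(); print(o['time'],o['ee_pos'],o['tcp_rot'],o['wrist_force'])
s=shot('scene'); np.save('s1.npy',s['img'])
a=cv2.resize(c['img'],(512,384)); b=cv2.resize(s['img'][175:285,245:335],None,fx=3.4,fy=3.4,interpolation=cv2.INTER_CUBIC)
b=cv2.copyMakeBorder(b,0,384-b.shape[0],0,0,cv2.BORDER_CONSTANT) if b.shape[0]<384 else b[:384]
cv2.imwrite('pics/w2.png',np.hstack([a,b[:,:288]]))
E
```

```text
3.7833 [0.48944461 0.16332659 0.11778133] [1.79885929e+02 1.04485316e-03 1.08154602e+02] [ 0.03430248 -0.61500027 -0.29244553]
```

View pics/w2.png

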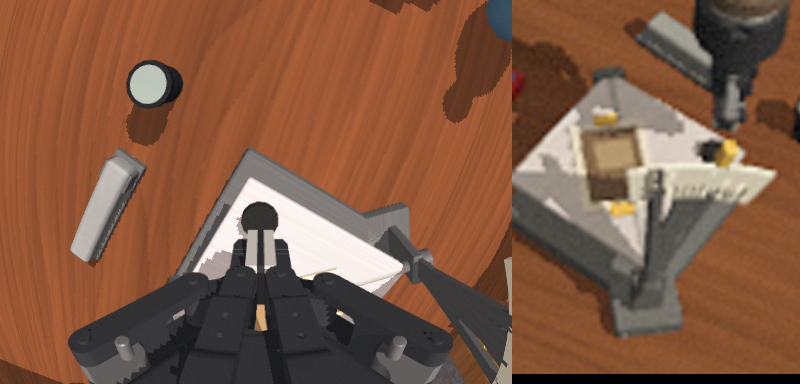

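The wrist view shows the pad at (260, 218) and the fingertips just below it at (262, 235). In the scene view the pointer is upright and the tab sits on the right part of the scale. I'll check the pad position from here.

```bash
python3 - <<'E'
from h import *
c=shot('wrist'); g=cv2.cvtColor(c['img'],cv2.COLOR_BGR2GRAY)
m=((g<60)[195:232,236:284]).astype(np.uint8); ys,xs=np.nonzero(m); print('bbox',xs.min()+236,xs.max()+236,ys.min()+195,ys.max()+195)
for r in range(200,232,3): x=np.nonzero(g[r,236:284]<60)[0]; print(r,x.min()+236 if len(x) else 0,x.max()+236 if len(x) else 0,end='; ')
for u,v in((260,202),(260,218),(243,218),(278,218)): print((u,v),onplane(c,(u,v),[0,0,1],.077,True))
print(proj(c,[.4908,.1585,.077],True))
E
```

```text
bbox 241 276 202 231
200 0 0; 203 254 265; 206 248 270; 209 245 273; 212 243 275; 215 242 276; 218 242 276; 221 241 276; 224 242 276; 227 243 275; 230 245 262; (260, 202) [0.48627309 0.17246615 0.077     ]
(260, 218) [0.48990009 0.16139243 0.077     ]
(243, 218) [0.47896354 0.15778673 0.077     ]
(278, 218) [0.50150045 0.16515683 0.077     ]
[259.9338024  222.03737184]
```

{"method": "play_rows", "body": {"steps": [[[0,0,0.01,0],[0,0,0.01,0],[0,0,0.01,0],[0,0,0.005,0],[0,0,0,0]]]}}

```text
time: 4.3
ee_pos: [0.4877, 0.1628, 0.0792]
tcp_rot: [-179.8, 0.0, 108.2]
wrist_force: [0.0, 0.8, 0.2]
opening: 0.0001
grasp_force: 0.0
```

{"method": "play_rows", "body": {"steps": [[[0,0,0.002,0],[0,0,0.002,0],[0,0,0.002,0],[0,0,0.002,0],[0,0,0,0]]]}}

```text
time: 4.72
ee_pos: [0.4887, 0.1635, 0.0735]
tcp_rot: [180.0, -0.0, 108.2]
wrist_force: [-2.4, 2.6, 3.8]
opening: 0.0
grasp_force: 2.2
```

{"method": "play_rows", "body": {"steps": [[[0,0,0.002,0],[0,0,0.002,0],[0,0,0.002,0],[0,0,0,0],[0,0,0,0]]]}}

```text
time: 5.13
ee_pos: [0.4887, 0.1638, 0.0678]
tcp_rot: [180.0, -0.1, 108.2]
wrist_force: [-4.2, 3.4, 6.2]
opening: 0.0002
grasp_force: 3.3
```

{"method": "play_rows", "body": {"steps": [[[0.0005,0,0.002,0],[0.0005,0,0.002,0],[0,0,0.002,0],[0,0,0,0],[0,0,0,0]]]}}

```text
time: 5.55
ee_pos: [0.4886, 0.164, 0.0621]
tcp_rot: [179.9, 0.0, 108.2]
wrist_force: [-2.9, -1.0, 8.7]
opening: 0.0002
grasp_force: 4.0
```

```bash
cat > look.py <<'E'
from h import *
import sys
s=shot('scene'); n=sys.argv[1]; np.save(n+'.npy',s['img']); o=bot.get_obs(); print(o['time'],o['ee_pos'],o['wrist_force'])
f=lambda i:cv2.resize(i[200:260,262:322],None,fx=6.5,fy=6.5,interpolation=cv2.INTER_CUBIC)
cv2.imwrite(f'pics/{n}.png',np.hstack([f(np.load('s1.npy')),f(s['img'])]))
E
python3 look.py p1
```

```text
5.6 [0.48864823 0.1640166  0.06212896] [-2.30966774  0.04444671  8.52099808]
```

View pics/p1.png

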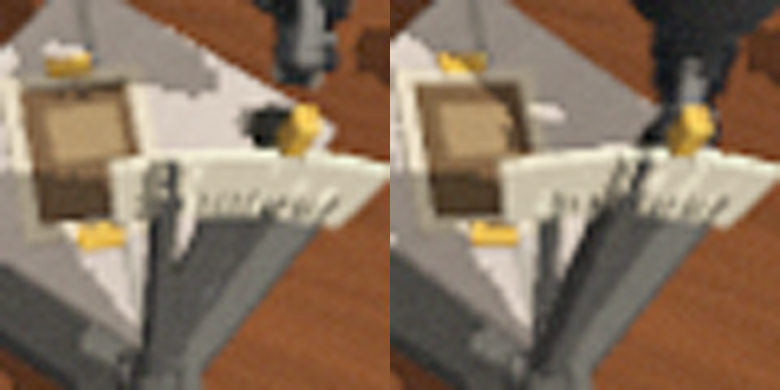

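Left is at rest with the tip near (163, 168). Right is pressed, with the tip near (252, 160) and still short of the tab, whose lower edge is at about (293, 150). I'll compare this with the tilt expected.

```bash
python3 - <<'E'
from h import *
s=bot.camera('scene'); a=np.radians(33);ex=np.array([np.cos(a),np.sin(a),0]);ey=np.array([-ex[1],ex[0],0])
B=np.array([.6403,.1592,.065])
f=lambda x,r,th:(proj(s,B+ex*x+ey*r*np.sin(th)+np.array([0,0,r*np.cos(th)]))-[262,200]+.5)*6.5-.5
for th in(0,.18,.2,.22,.24,.26,.27,.28,.29,.30): print(th,'tip',f(0,.18,th).round(),'mid',f(0,.14,th).round(),'tab front bot/top, back top',f(-.006,.173,th).round(),f(-.006,.193,th).round(),f(-.018,.193,th).round())
o=bot.get_obs()['ee_pos'];print('sc', (o[:2]-[.5357,.0928])@ex[:2],(o[:2]-[.5357,.0928])@ey[:2])
d=cv2.absdiff(np.load('p1.npy'),np.load('s1.npy')).max(2)
h=cv2.cvtColor(np.load('p1.npy'),cv2.COLOR_BGR2HSV)[212:228,298:316].astype(int);h0=cv2.cvtColor(np.load('s1.npy'),cv2.COLOR_BGR2HSV)[212:228,298:316].astype(int)
for q in(h,h0):
    ys,xs=np.nonzero((q[...,0]>17)&(q[...,0]<32)&(q[...,1]>120)&(q[...,2]>110)); print(len(xs),(xs.mean()+298-262+.5)*6.5,(ys.mean()+12.5)*6.5,xs.min()+298,xs.max()+298,ys.min()+212,ys.max()+212)
g=cv2.cvtColor(np.load('p1.npy'),cv2.COLOR_BGR2GRAY); print(g[219:236,290:312])
E
```

```text
0 tip [176. 165.] mid [171. 221.] tab front bot/top, back top [172. 162.] [175. 133.] [169. 108.]
0.18 tip [256. 159.] mid [231. 216.] tab front bot/top, back top [248. 157.] [261. 127.] [255. 103.]
0.2 tip [265. 159.] mid [238. 216.] tab front bot/top, back top [257. 157.] [270. 127.] [264. 103.]
0.22 tip [273. 159.] mid [244. 216.] tab front bot/top, back top [265. 157.] [280. 127.] [273. 103.]
0.24 tip [282. 159.] mid [251. 216.] tab front bot/top, back top [273. 157.] [289. 127.] [282. 103.]
0.26 tip [290. 159.] mid [257. 216.] tab front bot/top, back top [281. 157.] [298. 128.] [291. 103.]
0.27 tip [294. 159.] mid [261. 216.] tab front bot/top, back top [285. 157.] [303. 128.] [296. 103.]
0.28 tip [299. 160.] mid [264. 216.] tab front bot/top, back top [289. 157.] [307. 128.] [300. 103.]
0.29 tip [303. 160.] mid [267. 216.] tab front bot/top, back top [293. 158.] [312. 128.] [305. 104.]
0.3 tip [307. 160.] mid [270. 217.] tab front bot/top, back top [297. 158.] [316. 129.] [309. 104.]
sc -0.0006710535176429836 0.08533846810919975
39 302.08333333333314 131.91666666666669 305 311 
[... 945 characters left out ...]
5 183 215 213 194 190 200 211
  213 205 191 192]
 [198 203 195 183 185 119 116 132 130  83 118 170 203 197 193 196 208 216
  197 197 192 196]
 [165 200 184 131 150 107  96  92  78  80 117 171 182 169 191 170 206 199
  166 188 188 212]
 [143 194 166  96 103  79  86  68  82  68 132 185 149 151 163 150 199 157
  156 167 176 193]
 [168 192 160 117  71  51  70  72  83  84 128 153 113 157 164 193 187 132
  147 163 196 141]
 [200 198 140  86  44  50  63  79  78  83  90  95  92 118 135 165 153 140
  160 167 164 143]
 [214 195  82  43  42  56  70  84  83  76  71  78  75  84 103 114 121 124
  135 131 104 128]
 [207 174  37  45  52  68  82  82  81  73  80  78  87 100 113 112 115 111
  111 103  95  96]]
```

{"method": "play_rows", "body": {"steps": [[[0,0,0.002,0],[0,0,0.002,0],[0,0,0.0018,0],[0,0,0,0],[0,0,0,0]]]}}

```text
time: 6.07
ee_pos: [0.4889, 0.1638, 0.0566]
tcp_rot: [179.9, 0.1, 108.1]
wrist_force: [-2.9, -1.8, 9.5]
opening: 0.0002
grasp_force: 4.8
```

```bash
python3 look.py p2; python3 - <<'E'
import numpy as np,cv2
for n in('s1','p2'):
    g=cv2.cvtColor(np.load(n+'.npy'),cv2.COLOR_BGR2GRAY); print(g[216:230,(280 if n=='s1' else 297):(298 if n=='s1' else 315)])
E
```

```text
6.1167 [0.4888693  0.16379693 0.05662409] [-4.07266513 -1.88713983  9.65586565]
[[112 116 179 225 221 209 206 209 209 208 211 208 208 208 209 208 209 210]
 [121 102 172 227 222 212 207 208 209 206 207 205 207 209 210 210 209 212]
 [123 103 162 217 221 213 207 210 208 206 206 208 209 209 209 209 210 202]
 [139 104 142 202 223 216 209 208 207 206 206 208 209 209 208 208 211 206]
 [146 101 135 197 224 219 210 206 206 205 207 208 208 209 209 209 210 212]
 [147 111 116 179 222 217 211 205 205 206 207 210 208 207 207 209 210 210]
 [152 122  99 168 223 217 209 205 205 207 207 206 206 209 214 214 213 212]
 [134 116  96 154 215 228 227 222 227 228 230 234 234 235 238 237 237 237]
 [172 178 208 224 223 199 201 190 179 203 229 228 220 223 221 214 215 216]
 [220 216 226 231 210 142 141 126  84 145 198 208 210 203 194 192 191 190]
 [213 203 206 195 155 122 145 150  69 125 180 208 223 201 194 192 193 194]
 [196 194 195 180 122 125 135 131  67 139 195 209 212 195 193 193 193 193]
 [198 194 195 181 122 126 120  97  71 144 203 206 198 193 195 193 195 193]
 [198 194 195 182 124 128 147 155  83 151 207
[... 381 characters left out ...]
183 171 127  70  89  91]
 [135 139 123  60  18  21  40  69  93 102 130 150 144 126  77  77  87  85]
 [158 150 124  75  77  88 102 104 104 119 152 148 133  79  44  68  82  85]
 [230 231 229 231 216 152 196 215 102 131 147 166 193 190 195 182 126 127]
 [217 216 220 213 185 138 178 195  80 135 160 176 210 209 216 230 223 232]
 [189 191 192 189 164 121 126 111  69 128 177 191 200 196 199 210 213 218]
 [200 194 194 187 149 138 141  69  80 141 193 195 191 190 191 190 191 194]
 [203 193 186 146 121 130 118  63 130 185 195 192 192 191 190 192 193 196]
 [204 194 182 121 128 119  72  94 158 197 193 192 192 193 192 195 199 193]
 [200 172 152 121 106  84  80 142 191 200 201 192 192 190 196 202 195 194]]
```

View pics/p2.png

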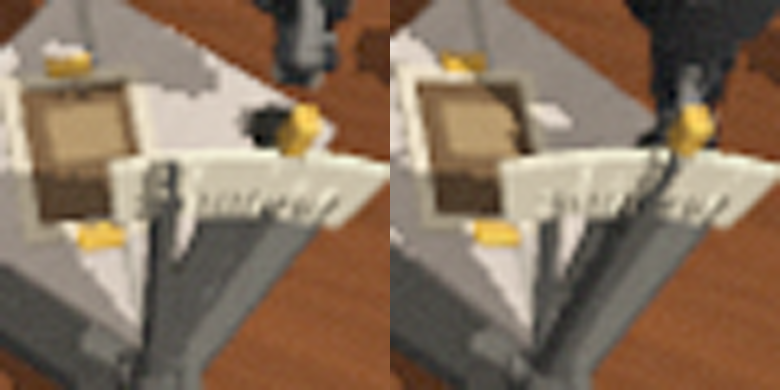

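At the last stop three estimates agree on about 0.25 rad:
- **Scene image:** the dark pointer line is at column 305.1 against 288.1 at rest.
- **TCP height:** 56.6 mm.
- **Force:** 9.6 N.

The mark is at about 0.288 in both views, so there are roughly 3 mm left to press.

{"method": "play_rows", "body": {"steps": [[[0,0,0.001,0],[0,0,0.001,0],[0,0,0.001,0],[0,0,0,0],[0,0,0,0]]]}}

```text
time: 6.53
ee_pos: [0.4891, 0.1636, 0.0538]
tcp_rot: [179.9, 0.1, 108.1]
wrist_force: [-2.6, -3.5, 11.5]
opening: -0.0001
grasp_force: 5.1
```

```bash
python3 look.py p3; python3 - <<'E'
import numpy as np,cv2
g=cv2.cvtColor(np.load('p3.npy'),cv2.COLOR_BGR2GRAY); print(g[216:230,297:315])
E
```

```text
6.5833 [0.48904762 0.16361502 0.05382163] [-2.64278933 -2.16783663 11.12805979]
[[139 143 131  98  81  65  39  37  54  94 165 194 168 131  41  70  82  90]
 [137 137 135 127 109  65  34  47  58  81 161 207 197 177  90  83  85  81]
 [139 135 139 142 137 119  47  66  73  88 154 204 201 188 124  79  82  87]
 [136 134 140 141 138 104  46  56  80  92 133 191 212 200 164  81  88  90]
 [136 136 141 133  93  46  46  72  96  96 119 164 181 173 134  80  82  87]
 [133 136 126  83  40  17  50  80  93 104 127 148 148 123  70  77  87  86]
 [156 155 124  75  78  85  91 111 102 120 150 148 134  84  53  69  86  83]
 [230 229 228 229 229 233 216 144 106 117 146 150 177 193 196 184 126 125]
 [215 220 227 217 218 221 206 133 145 167 112 127 178 215 220 230 224 232]
 [196 209 203 190 192 191 180 120 142 150  73 103 171 206 202 211 214 217]
 [211 219 193 190 194 186 146 134 144  83  74 145 200 203 190 190 191 189]
 [214 202 191 194 185 146 155 183 115  65 131 203 222 194 191 192 191 191]
 [214 198 193 184 148 122 149 155  62 104 177 215 205 192 193 192 193 190]
 [214 190 197 179 103 125 107  80  83 172 220 208 193 192 191 194 194 192]]
```

View pics/p3.png

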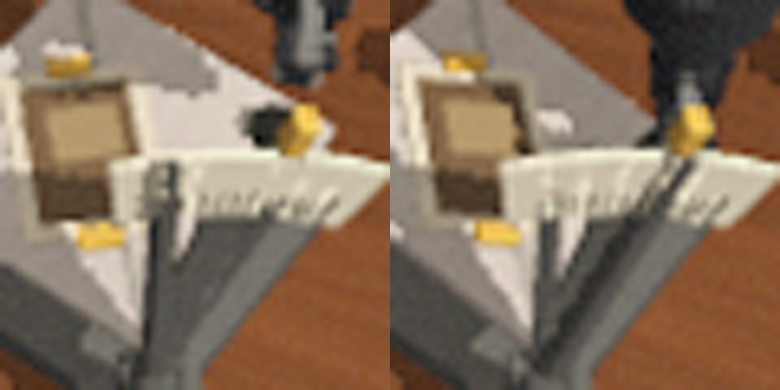

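```bash
python3 - <<'E'
import numpy as np,cv2
s=np.load('s1.npy'); h=cv2.cvtColor(s,cv2.COLOR_BGR2HSV)
print(s[214:226,302:314,2]);print(h[214:226,302:314,1])
E
```

```text
[[224 220 205 163 125 125 119 124 129 127 128 125]
 [218 191 196 194 176 145 115 123 122 126 129 132]
 [151  96 112 139 144 189 221 201 183 119 123 123]
 [ 37  45  45  38  85 199 247 238 220 136 117 123]
 [ 44  50  45  64 104 197 249 242 237 206 141 124]
 [ 45  46  62  97 124 172 230 247 246 233 197 160]
 [ 48  44  82 122 128 153 199 215 217 223 214 158]
 [ 31  37  76 121 135 166 188 186 203 217 187 128]
 [ 72  87 110 127 152 189 185 191 208 202 142 121]
 [234 236 215 139 174 190 193 221 229 218 197 157]
 [225 226 222 205 201 199 189 222 225 228 233 228]
 [201 209 219 211 205 204 196 211 214 212 218 220]]
[[ 26  30  36  72 186 175 180 167 158 173 171 182]
 [ 29  32  30  35  48  95 195 162 167 164 162 158]
 [ 37  40  36  29  46 113 150 167 177 167 168 176]
 [ 26  40  28  57 120 152 153 161 168 178 190 172]
 [ 46  31  21 104 167 170 160 164 138  90  98 169]
 [ 40  28  58 142 167 168 155 153 133  79  32  94]
 [ 64  29 121 173 161 168 168 162 137  61  24  87]
 [ 16  32 138 175 176 169 171 165  70  31  42 139]
 [ 50  44 102 145 174 174 175 119  44  30 104 196]
 [ 28  29  32 132 183 180 132  54  30  39  58 127]
 [ 34  34  33  45  57  58  65  40  32  35  32  31]
 [ 43  41  36  39  40  38  39  39  38  38  34  32]]
```

{"method": "play_rows", "body": {"steps": [[[0,0,0,0],[0,0,0,0],[0,0,0,0],[0,0,0,0],[0,0,0,0]]]}}

```text
time: 7.0
ee_pos: [0.4891, 0.1636, 0.0539]
tcp_rot: [179.9, 0.1, 108.1]
wrist_force: [-2.2, -3.9, 11.1]
opening: -0.0002
grasp_force: 5.1
```

The tip is about 0.005 rad short of the tab's centre by my best estimates. I'll nudge 0.4 mm and hold.

{"method": "play_rows", "body": {"steps": [[[0,0,0.0004,0],[0,0,0,0],[0,0,0,0],[0,0,0,0],[0,0,0,0]]]}}

```text
time: 7.42
ee_pos: [0.4891, 0.1636, 0.0535]
tcp_rot: [179.9, 0.1, 108.1]
wrist_force: [-3.2, -3.1, 11.0]
opening: -0.0001
grasp_force: 5.2
```

{"method": "play_rows", "body": {"steps": [[[0,0,0,0],[0,0,0,0],[0,0,0,0],[0,0,0,0],[0,0,0,0]]]}}

```text
time: 7.83
ee_pos: [0.4891, 0.1636, 0.0535]
tcp_rot: [179.9, 0.1, 108.1]
wrist_force: [-2.8, -3.5, 11.7]
opening: 0.0003
grasp_force: 5.2
```

{"method": "play_rows", "body": {"steps": [[[0,0,0,0],[0,0,0,0],[0,0,0,0],[0,0,0,0],[0,0,0,0]]]}}

```text
time: 8.25
ee_pos: [0.4891, 0.1636, 0.0535]
tcp_rot: [179.9, 0.1, 108.1]
wrist_force: [-2.8, -4.0, 11.2]
opening: -0.0002
grasp_force: 5.2
```

{"method": "play_rows", "body": {"steps": [[[0,0,0,0],[0,0,0,0],[0,0,0,0],[0,0,0,0],[0,0,0,0]]]}}

```text
time: 8.67
ee_pos: [0.4891, 0.1636, 0.0535]
tcp_rot: [179.9, 0.1, 108.1]
wrist_force: [-1.7, -4.0, 11.2]
opening: 0.0
grasp_force: 5.2
```

{"method": "play_rows", "body": {"steps": [[[0,0,0,0],[0,0,0,0],[0,0,0,0],[0,0,0,0],[0,0,0,0]]]}}

```text
time: 9.08
ee_pos: [0.4891, 0.1636, 0.0535]
tcp_rot: [179.9, 0.1, 108.1]
wrist_force: [-3.7, -3.3, 11.9]
opening: 0.0
grasp_force: 5.2
```

```bash
python3 - <<'E'
from h import *
s=bot.camera('scene')['img']; np.save('p4.npy',s); print(cv2.cvtColor(s,cv2.COLOR_BGR2GRAY)[222:228,302:313])
E
```

```text
[[ 87  94 108  99 119 151 149 136  85  51  70]
 [231 232 215 119 142 153 149 177 191 196 185]
 [220 215 182 121 128 117 115 172 217 227 230]
 [194 179 118 136 139  70  83 174 221 207 211]
 [184 148 149 172 115  66 119 191 212 189 193]
 [148 122 144 148  69  93 165 202 196 191 190]]
```

It held for over 2 s with the tip at column 307.5. Now I'll release slowly and move straight up.

{"method": "play_rows", "body": {"steps": [[[0,0,-0.004,0],[0,0,-0.004,0],[0,0,-0.005,0],[0,0,-0.005,0],[0,0,-0.005,0]]]}}

```text
time: 9.55
ee_pos: [0.4888, 0.1638, 0.0757]
tcp_rot: [180.0, 0.1, 108.1]
wrist_force: [0.6, -1.1, 1.5]
opening: 0.0004
grasp_force: 0.8
```

{"method": "play_rows", "body": {"steps": [[[0,0,-0.01,0],[0,0,-0.02,0],[0,0,-0.03,0],[0,0,-0.04,0],[0,0,-0.04,0]]]}}

```text
time: 9.97
ee_pos: [0.4877, 0.1639, 0.2163]
tcp_rot: [-179.9, 0.0, 108.2]
wrist_force: [1.3, 0.3, 1.2]
opening: -0.0001
grasp_force: 0.0
```

{"method": "play_rows", "body": {"steps": [[[0,0,-0.03,0],[0,0,-0.02,0],[0,0,0,0],[0,0,0,0],[0,0,0,0]]]}}

```text
time: 10.38
ee_pos: [0.4883, 0.1641, 0.2642]
tcp_rot: [-179.9, 0.0, 108.2]
wrist_force: [-0.6, 0.5, -0.2]
opening: 0.0
grasp_force: 0.0
```

```bash
python3 look.py p5; python3 - <<'E'
from h import *
a=np.load('s1.npy');b=np.load('p5.npy');d=cv2.absdiff(a,b).max(2)
print(cv2.cvtColor(b,cv2.COLOR_BGR2GRAY)[224:229,280:298]); print('mount diff',(d[222:275,245:305]>40).sum(),'tab',(d[216:225,303:312]>40).sum())
E
```

```text
10.4333 [0.48806143 0.16400702 0.26375888] [-0.10010518  0.36278899 -0.64130963]
[[180 187 214 234 232 208 210 198 188 212 238 237 238 236 228 224 224 222]
 [228 222 233 239 216 148 151 129  89 149 207 212 210 209 202 197 198 201]
 [218 212 212 205 161 130 150 160  73 134 189 200 201 206 200 200 200 213]
 [204 200 201 187 127 134 142 135  70 145 204 219 223 204 202 201 206 223]
 [205 201 204 188 129 132 128 102  76 151 211 217 213 199 201 204 222 230]]
mount diff 7 tab 0
```

View pics/p5.png

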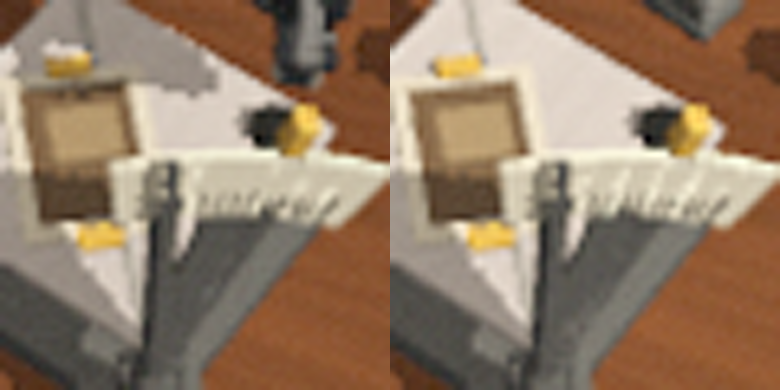

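The pointer is back at its rest column (288), the mount and tab have not moved, and the arm is clear.

```bash
python3 -c "
from workcell import bot
print(bot.job_done())"
```

```text
the job is handed in; nothing more can be done
None
```

I pressed the pad until the pointer stood at the brass tab (about 0.29 rad, measured from the images), held it there for over 2 s, then let go; the plate sprang back level, the mount and tab had not moved, and the job is handed in.

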